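Stack the graded canisters into a tower

ROBOT

A 6-joint arm with a two-finger parallel gripper is mounted at the origin on a cart in front of the work surface, level with it; the furniture and walls round the work are solid. World frame = base frame: x ahead of the robot, y to its left, z up, the work surface at z = 0. Lengths are in m, angles in rad, forces in N, time in s.
With the tool pointing down it reaches from about 0.35 to 0.775 m from the base axis. Payload 7.3 kg.
Tool frame: the origin (TCP) lies at the very end of the fingers, on their centre line; the grasp point (between the pads) lies grip_point_offset behind it (grip_point_offset is the distance from the TCP to the grasp point, in m); z points along the fingers, y is the direction in which the jaws open and shut (so a half turn about z gives the same grasp; the last joint's range is limited). The gripper opens to 92 mm and grips with 3 to 60 N. Pads are 19 mm wide; open, the fingers measure 130 mm over their backs; the gripper's body (75 mm by 190 mm) begins 47 mm behind the grasp point.
Start: joints at [-1.282, 0.342, 1.524, -0, 1.275, -0.146], TCP at [0.221, -0.476, 0.188] pointing down, gripper open.
Joint ranges: [-2.53, 2.53], [-0.77, 2.02], [0.04, 2.7], [-1, 4.14], [0.28, 2.66], [-3.11, 3.11]. Speed limits (rad/s): [2.57, 2.57, 3.14, 3.14, 3.14, 3.14].

INTERFACE

Orientations are given as [roll, pitch, yaw] about the fixed x, y, z axes, in that order (R = Rz(yaw) Ry(pitch) Rx(roll)).
In Python, from cell import * gives the robot as it stands.
- The arm moves only by the shell command python3 -m inch 'ROWS' [OPENING] [FORCE]. ROWS is JSON, a list that holds one entry, the list of rows, each a list of 4 numbers: the shift along the tool's x, y, z in mm, then the turn about the tool's z in rad. In form: [[[x, y, z, roll], ...]]. A call has 1 to 10 rows; each row shifts and turns the commanded pose from where the row before left it, along the tool's axes as they then stand; what a row does not reach is not made up. A row lasts 1/8 s, in which the tool goes at most 62.5 mm and 10.7 degrees, less where a joint would pass 70% of its speed; a pose out of reach is approached as far as the arm can. A call with a gripper value outside its range is refused whole. OPENING is the closure, from -1 (fully open) to 1 (shut), set as the call begins (- or left out, the last holds). The fingers move at their own pace and stop on an object; FORCE is the grip in N (left out, the last holds). Time passes only in rows, so rows that do not move let the fingers close. It gives the time, the measured TCP pose, the force and the opening at its end, in the units of the state.
- observe(): the state, without advancing time (a new reading comes with each control period).
- read_camera(name): name is "scene" or "top"; returns a dict with "img" (400x640x3 uint8, blue, green, red), "fx", "fy", "cx", "cy" (pixels), "k1" (the pictures are not rectified: a ray, as slopes to the right and down, at radius r is drawn at 1 + k1 r^2 times it, then the intrinsics apply), "eye" and "rotation" of the camera in the world. Camera axes: x right, y down, z forward; pixel columns grow to the right and rows downward; lengths in m; the calibration is good to about 2 mm. A picture is of the moment at which its call begins. There is no depth.
- hand_in(): hands the job in, once; it reports no verdict.
Trained networks look in the newest picture that a camera, given by its name, has taken for a name from the list of things; names that differ only in an ending like _2 or _b are one class to them, and where a whole thing is asked for, a point or a joint stands for the part that bears it (a point fixed in the world has none). Each returns a list of dicts, best first, with "conf" (0 to 1); they miss things now and then, are a little off and sometimes report something else, mostly with a low value. They report only what shows in the picture. A call takes as long as a camera call.
- boxes_of(camera, label): "at" ([row, column] in pixels, amid what is visible of it).
- place_of(camera, label): "at" ([row, column] in pixels: a listed point, or the origin of a listed thing).
The state is a dict: "time": time; "qpos": joint angles; "qvel": joint speeds; "joint_efforts": joint torques, N m; "tool_pos": TCP position; "tool_rot": TCP orientation; "contact_force": force on the tool from outside, world axes, zero at the start; "torque": the same for the moment, N m; "opening": finger opening in m.
Only numpy, scipy, OpenCV 4.12 (cv2) and the standard library are available. Lean on these libraries where they do the work, as an engineer would, in place of code of your own. Each camera call takes 0.05 s, during which the arm holds its last target. There are 200 camera calls.

TASK

Clear the worktop by stacking the four white canisters into one upright tower in the middle of the round cork mat: the widest at the bottom, then each next narrower one seated inside the lip of the lid below, the little one with the knob on top. Keep the canisters upright all the way, leave the other things on the worktop where they are, and let go of the finished tower.

Things in the scene. Friction and masses are not known exactly. Their poses are not given: they have to be found in the camera images.
- can_a: The widest of four round white ceramic storage canisters with fixed pale wooden lids: 68 mm across, 62 mm from foot to the flat of its lid, about 260 g. Round the lid's edge a lip, 2 mm thick, stands 5 mm above the flat (64 mm across inside): 4 mm play all round for the foot of the next narrower one. Starts upright on the worktop. Origin: centre of underside, z up
- can_b: The second widest of four round white ceramic storage canisters with fixed pale wooden lids: 56 mm across, 52 mm from foot to the flat of its lid, about 180 g. Round the lid's edge a lip, 2 mm thick, stands 5 mm above the flat (52 mm across inside): 4 mm play all round for the foot of the next narrower one. Starts upright on the worktop. Origin: centre of underside, z up
- can_c: The third widest of four round white ceramic storage canisters with fixed pale wooden lids: 44 mm across, 44 mm from foot to the flat of its lid, about 120 g. Round the lid's edge a lip, 2 mm thick, stands 5 mm above the flat (40 mm across inside): 4 mm play all round for the foot of the next narrower one. Starts upright on the worktop. Origin: centre of underside, z up
- can_d: The narrowest of four round white ceramic storage canisters with fixed pale wooden lids: 32 mm across, 38 mm from foot to the flat of its lid, about 70 g. On the lid a wooden knob, 14 mm across, 14 mm tall, and no lip. Starts upright on the worktop. Origin: centre of underside, z up
- cork_mat: Round brown cork mat, 104 mm across, 8 mm thick, fixed to the worktop; origin at the centre of its underside, z up
- salt_shaker: Clear and grey salt shaker, 44 mm across, 90 mm high, loose, bystander; origin centre of underside
- tuna_tin: Low food tin, 87 mm across, 40 mm high, loose, bystander; origin centre of underside
- tea_light_2: Tea light with white wax in a metal cup, 38 mm across, 15 mm high, loose, bystander; origin centre of underside
- tea_light: Tea light with red wax in a metal cup, 38 mm across, 15 mm high, loose, bystander; origin centre of underside
- tin_half: Food tin, 75 mm across, 58 mm high, loose, bystander; origin centre of underside

How it is judged:
At the end, for the whole second after the job is handed in: The widest canister stands on the cork mat, its centre within 15 mm of the mat's; the second, third and narrowest each sit flat inside the lip of the one below (centres within 8 mm, foot within 3 mm of the flat of the lid below); all upright within 0.06 rad, at rest and not touched by the fingers (horizontal distance between can_a and cork_mat below 0.015 m and z of can_a in the frame of cork_mat between 0.005 and 0.011 m and angle between each of can_a, can_b, can_c, can_d's own z axis and vertical below 0.06 rad and linear speed of each of can_a, can_b, can_c, can_d below 0.02 m/s and contact force between each of can_a, can_b, can_c, can_d and the fingers below 0.05 N and horizontal distance between can_b and can_a below 0.008 m and z of can_b in the frame of can_a between 0.059 and 0.065 m and horizontal distance between can_c and can_b below 0.008 m and z of can_c in the frame of can_b between 0.049 and 0.055 m and horizontal distance between can_d and can_c below 0.008 m and z of can_d in the frame of can_c between 0.041 and 0.047 m).
It fails at once if a canister was tipped over (more than 0.5 rad) (angle between any of can_a, can_b, can_c, can_d's own z axis and vertical above 0.5 rad).
It fails at once if a bystander was moved more than 25 mm (distance of any of salt_shaker, tuna_tin, tea_light_2, tea_light, tin_half from where it was at the start of the episode above 0.025 m).
It also fails if it takes over 112 s, if anything falls off the work surface, if the arm or the gripper's body presses on something with over 40 N, if the wrist force passes 120 N, or if a joint passes its speed limit or range.

## Working session

There is one attempt and no reset: what is moved stays moved. The work goes in short steps, Python scripts to look and compute and a shell command to move; the robot and the scene stay as the last step left them, time stands still between calls to the robot, and variables do not carry over. Pictures are saved under pics/ and viewed, about 12 in all and at most 16, crops included, and the job is handed in when it is done.

```bash
ls; mkdir -p pics; cat > h.py <<'E'
from cell import *
import numpy as np, cv2
def ray(c,at):
    K=np.array([[c["fx"],0,c["cx"]],[0,c["fy"],c["cy"]],[0,0,1.]])
    p=cv2.undistortPoints(np.array([[[at[1],at[0]]]],float),K,np.array([c["k1"],0,0,0.]))[0,0]
    return np.array(c["rotation"])@np.array([p[0],p[1],1])
def at_z(c,at,z):
    d=ray(c,at);e=np.array(c["eye"]);return e+d*(z-e[2])/d[2]
def proj(c,P):
    q=np.array(c["rotation"]).T@(np.array(P)-np.array(c["eye"]));q=q[:2]/q[2];q=q*(1+c["k1"]*(q@q))
    return np.array([q[1]*c["fy"]+c["cy"],q[0]*c["fx"]+c["cx"]])
E
python3 - <<'E'
from h import *
s=observe();print(s)
for n in("top","scene"):
    c=read_camera(n);cv2.imwrite(f"pics/{n}0.png",c["img"]);print(n,c["eye"],np.round(c["rotation"],3).tolist(),c["fx"],c["k1"])
    for l in("can_a","cork_mat","salt_shaker","tuna_tin","tea_light","tin_half"):
        for r in place_of(n,l):
            print(l,round(r["conf"],2),np.round(r["at"]),np.round(at_z(c,r["at"],0)[:2],3))
E
```

```text
pics
{'time': 0.0, 'qpos': array([-1.28196870e+00,  3.42768048e-01,  1.52500406e+00,  2.38948666e-05,
        1.27537715e+00, -1.46011518e-01]), 'qvel': array([-0.00061655, -0.00045679,  0.00084581,  0.00276252, -0.00154804,
       -0.00123663]), 'joint_efforts': array([ 7.91215480e-04, -4.31245673e+01, -2.44217294e+01,  7.18318066e-02,
        5.59844601e-02, -1.25482152e-04]), 'tool_pos': array([ 0.22105551, -0.4756927 ,  0.187026  ]), 'tool_rot': array([-3.14005594e+00, -2.49081162e-04,  4.34831977e-01]), 'contact_force': array([-0.16750883,  0.3662966 ,  0.44221482]), 'torque': array([0.02271024, 0.02223047, 0.01021631]), 'opening': 0.0918006881517654}
top [0.35475254 0.21183722 1.08116443] [-3.007, -0.016, -1.569] 492.4626076711321 -0.12883746524843329Traceback (most recent call last):
  File "<stdin>", line 7, in <module>
  File "h.py", line 8, in at_z
    d=ray(c,at);e=np.array(c["eye"]);return e+d*(z-e[2])/d[2]
                                                         ~^^^
IndexError: invalid index to scalar variable.
```

```bash
sed -i 's/np.array(c\["rotation"\])/Rotation.from_euler("xyz",c["rotation"]).as_matrix()/; s/^import numpy as np, cv2/import numpy as np, cv2\nfrom scipy.spatial.transform import Rotation/' h.py
python3 - <<'E'
from h import *
print("grip_point_offset" in globals() and grip_point_offset)
for n in("top","scene"):
    c=read_camera(n);cv2.imwrite(f"pics/{n}0.png",c["img"]);print(n,c["eye"],c["rotation"])
    for l in("can_a","can_b","can_c","can_d","cork_mat","salt_shaker","tuna_tin","tea_light","tin_half"):
        for r in place_of(n,l):
            print(l,round(r["conf"],2),np.round(r["at"]),np.round(at_z(c,r["at"],0)[:2],3))
E
```

```text
0.0188
top [0.35475254 0.21183722 1.08116443] [-3.00713173 -0.01552017 -1.5690053 ]
can_a 0.93 [153. 292.] [0.59  0.277]
can_a 0.78 [158. 370.] [0.578 0.102]
can_a 0.76 [215. 413.] [0.451 0.008]
can_a 0.71 [226. 329.] [0.425 0.193]
can_a 0.25 [190. 209.] [0.504 0.461]
can_b 0.93 [153. 292.] [0.59  0.277]
can_b 0.78 [158. 370.] [0.578 0.102]
can_b 0.76 [215. 413.] [0.451 0.008]
can_b 0.71 [226. 329.] [0.425 0.193]
can_b 0.25 [190. 209.] [0.504 0.461]
can_c 0.93 [153. 292.] [0.59  0.277]
can_c 0.78 [158. 370.] [0.578 0.102]
can_c 0.76 [215. 413.] [0.451 0.008]
can_c 0.71 [226. 329.] [0.425 0.193]
can_c 0.25 [190. 209.] [0.504 0.461]
can_d 0.93 [153. 292.] [0.59  0.277]
can_d 0.78 [158. 370.] [0.578 0.102]
can_d 0.76 [215. 413.] [0.451 0.008]
can_d 0.71 [226. 329.] [0.425 0.193]
can_d 0.25 [190. 209.] [0.504 0.461]
cork_mat 0.93 [228. 251.] [0.421 0.365]
salt_shaker 0.65 [130. 328.] [0.641 0.197]
tuna_tin 0.62 [285. 301.] [0.297 0.255]
tea_light 0.71 [199. 375.] [0.486 0.092]
tin_half 0.86 [154. 436.] [ 0.588 -0.049]
scene [0.06564018 0.52297064 0.68953936] [-2.44468046e+00 -1.23989014e-04 -2.21590613e+00]
can_a 0.78 [172. 326.] [0.586 0.103]
can_a 0.69 [225. 338.] [0.435 0.185]
can_a 0.61 [204. 261.] [0.593 0.292]
can_a 0.57 [185. 386.] [0.46  0.011]
can_b 0.78 [172. 326.] [0.586 0.103]
can_b 0.69 [225. 338.] [0.435 0.185]
can_b 0.61 [204. 261.] [0.593 0.292]
can_b 0.57 [185. 386.] [0.46  0.011]
can_c 0.78 [172. 326.] [0.586 0.103]
can_c 0.69 [225. 338.] [0.435 0.185]
can_c 0.61 [204. 261.] [0.593 0.292]
can_c 0.57 [185. 386.] [0.46  0.011]
can_d 0.78 [172. 326.] [0.586 0.103]
can_d 0.69 [225. 338.] [0.435 0.185]
can_d 0.61 [204. 261.] [0.593 0.292]
can_d 0.57 [185. 386.] [0.46  0.011]
cork_mat 0.79 [270. 277.] [0.422 0.36 ]
salt_shaker 0.88 [172. 285.] [0.647 0.189]
tuna_tin 0.88 [286. 353.] [0.301 0.256]
tea_light 0.78 [267. 217.] [0.504 0.456]
tin_half 0.6 [147. 369.] [ 0.588 -0.048]
```

View pics/top0.png

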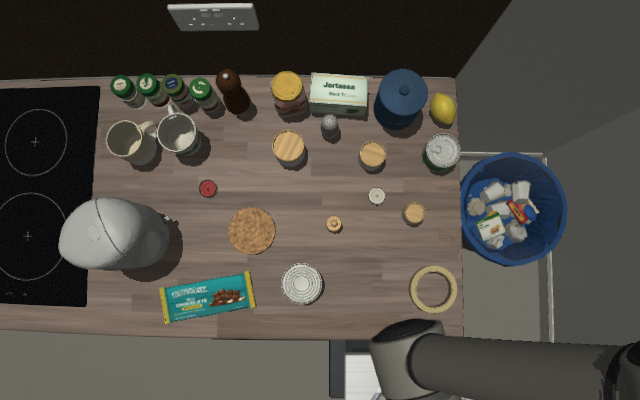

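View pics/scene0.png

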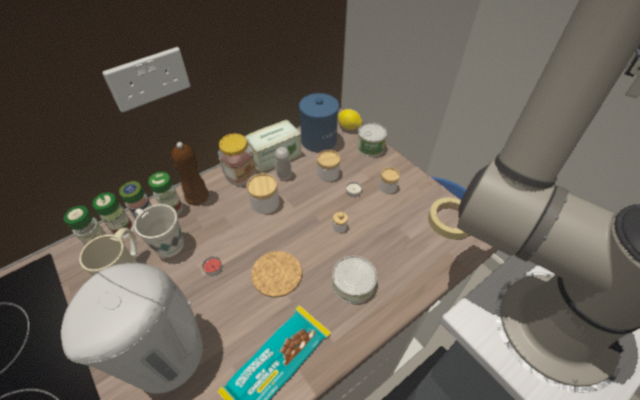

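```bash
cat >> h.py <<'E'
def lid(c,guess,z,R=30,smin=85):
    """centroid of the wood-coloured blob near the world guess, mapped to height z"""
    p=proj(c,[*guess,z]); hsv=cv2.cvtColor(c["img"],cv2.COLOR_BGR2HSV)
    m=((hsv[...,0]>8)&(hsv[...,0]<28)&(hsv[...,1]>smin)&(hsv[...,2]>70)).astype(np.uint8)
    m=cv2.morphologyEx(m,cv2.MORPH_CLOSE,np.ones((3,3)))
    k,lab,st,ce=cv2.connectedComponentsWithStats(m)
    best=min((i for i in range(1,k) if st[i,4]>25),key=lambda i:np.hypot(*(ce[i][::-1]-p)))
    hull=cv2.convexHull(np.argwhere(lab==best)[:,::-1].astype(np.int32))
    M=cv2.moments(hull); q=[M["m01"]/M["m00"],M["m10"]/M["m00"]]
    return np.round(at_z(c,q,z)[:2],4),np.round(q,1),st[best]
E
python3 - <<'E'
from h import *
G={"a":((.58,.28),.067),"b":((.57,.10),.057),"c":((.445,.01),.049),"d":((.42,.19),.04),"mat":((.42,.363),.008)}
for n in("top","scene"):
    c=read_camera(n)
    for k,(g,z) in G.items(): print(n,k,*lid(c,g,z))
E
```

```text
top a [0.5906 0.2825] [145.3 287.6] [272 130  32  32 806]
top b [0.5761 0.1029] [153.5 372.3] [360 141  26  26 545]
top c [0.4517 0.0136] [212.2 414.5] [404 202  22  21 349]
top d [0.4289 0.1857] [223.2 333.2] [326 216  15  15 178]
top mat [0.4146 0.3634] [230.4 251.3] [ 228  207   48   48 1766]
scene a [0.6164 0.2876] [178.5 254.5] [232 157  45  42 991]
scene b [0.5736 0.1067] [158.8 328.3] [317 150  23  19 355]
scene c [0.4491 0.0183] [175. 390.] [381 167  19  17 246]
scene d [0.427 0.189] [217.8 339.9] [333 212  15  13 151]
scene mat [0.4126 0.3668] [273.6 276.1] [ 251  251   51   46 1853]
```

```bash
python3 -m inch '[[[0,0,0,0.145],[0,0,0,0.145],[0,0,0,0.145],[22,-45,0,0],[22,-45,0,0],[22,-45,0,0],[22,-45,0,0],[22,-45,0,0],[22,-45,0,0],[22,-45,0,0]]]' -1 20
python3 -m inch '[[[21,-44,0,0],[21,-44,0,0],[21,-44,0,0],[21,-44,0,0],[21,-44,0,0],[21,-44,0,0],[21,-44,0,0],[21,-44,0,0],[21,-44,0,0],[0,0,0,0]]]'
```

```text
time: 2.45
tool_pos: [0.3758, -0.1598, 0.188]
tool_rot: [3.141, -0.001, -0.0]
contact_force: [1.5, -0.3, 0.0]
opening: 0.0918
time: 3.7
tool_pos: [0.5647, 0.2376, 0.1867]
tool_rot: [-3.141, 0.0, 0.003]
contact_force: [0.1, -0.8, -1.4]
opening: 0.0916
```

```bash
python3 -m inch '[[[12.5,-23.5,0,0],[12.5,-23.5,0,0],[0,0,30,0],[0,0,30,0],[0,0,0,0]]]'
python3 -m inch '[[[0,0,25,0],[0,0,20,0],[0,0,15,0],[0,0,15,0],[0,0,10,0],[0,0,9,0],[0,0,0,0]]]'
```

```text
time: 4.32
tool_pos: [0.5876, 0.2803, 0.1253]
tool_rot: [3.139, 0.005, -0.001]
contact_force: [0.2, 0.5, -0.8]
opening: 0.092
time: 5.2
tool_pos: [0.589, 0.2816, 0.033]
tool_rot: [3.141, 0.001, -0.0]
contact_force: [-0.2, -0.8, 0.2]
opening: 0.0921
```

```bash
python3 - <<'E'
from h import *
c=read_camera("scene");t=read_camera("top")
i=np.hstack([cv2.resize(c["img"][100:260,180:380],None,fx=2,fy=2),cv2.resize(t["img"][80:240,220:420],None,fx=2,fy=2)])
cv2.imwrite("pics/p3.png",i);print(observe()["tool_pos"],observe()["contact_force"])
E
```

```text
[0.58959858 0.28185516 0.03400382] [0.01897827 0.47840434 0.3156241 ]
```

View pics/p3.png

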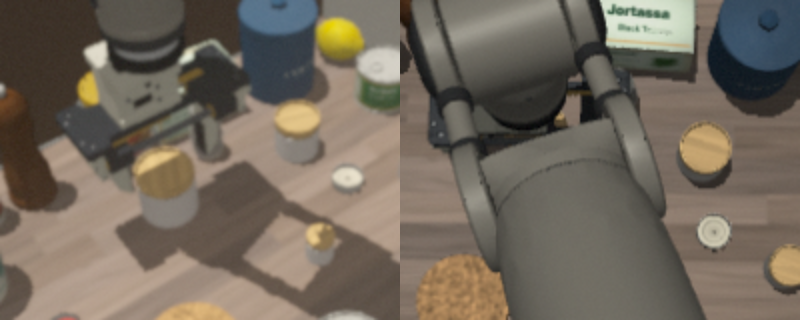

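```bash
python3 - <<'E'
from h import *
c=read_camera("scene")
print(lid(c,(.59,.284),.067))
for at in((185.5,262.5),(182,262)): print(at_z(c,at,.067))
for P in((.59,.282,.067),(.59,.282,.0),(.59,.282,.033),(.59,.348,.033),(.59,.217,.033)): print(P,proj(c,P))
i=cv2.resize(c["img"][140:230,205:305],None,fx=8,fy=6.6)
i=c["img"][140:230,205:305].copy();i=cv2.resize(i,None,fx=6,fy=6)
for P,col in(((.59,.282),(0,0,255)),):
    for z in(.067,0):
        q=np.array([proj(c,[P[0]+.034*np.cos(a),P[1]+.034*np.sin(a),z]) for a in np.linspace(0,6.28,40)])
        cv2.polylines(i,[np.int32((q[:,::-1]-[205,140]+.5)*6)],True,col,1)
cv2.imwrite("pics/p4.png",i)
E
```

```text
(array([0.5884, 0.2864]), array([185.5, 261.3]), array([246, 172,  31,  27, 618], dtype=int32))
[0.58689093 0.28426343 0.067     ]
[0.59669181 0.27956665 0.067     ]
(0.59, 0.282, 0.067) [184.23023389 262.63396944]
(0.59, 0.282, 0.0) [203.06040832 265.76918918]
(0.59, 0.282, 0.033) [194.06458104 264.2702572 ]
(0.59, 0.348, 0.033) [207.41287549 239.3316189 ]
(0.59, 0.217, 0.033) [181.65202574 287.4818759 ]
```

View pics/p4.png

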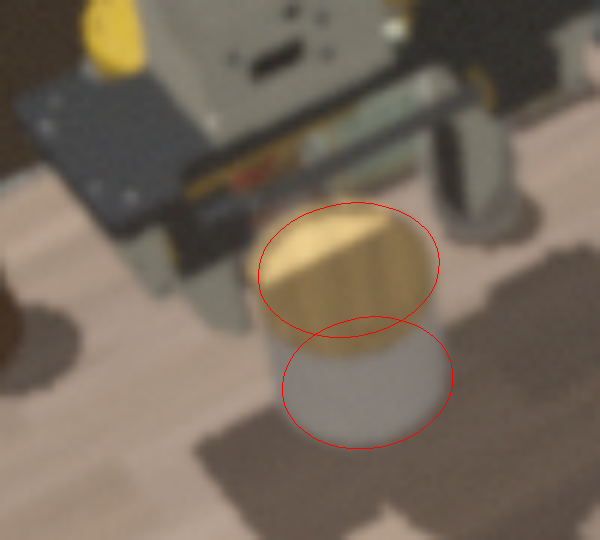

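The overlay (top lid ring at px ~(262,184)) matches the can, with both fingers straddling it; a few mm off in y, which the jaws centre. Closing.

```bash
python3 -m inch '[[[0,0,0,0],[0,0,0,0],[0,0,0,0],[0,0,0,0],[0,0,0,0],[0,0,0,0]]]' 1 20
python3 -m inch '[[[0,0,-8,0],[0,0,-20,0],[0,0,-30,0],[0,0,-30,0],[0,0,-30,0],[0,0,0,0]]]'
```

```text
time: 6.1
tool_pos: [0.5894, 0.2817, 0.0337]
tool_rot: [3.141, -0.0, -0.0]
contact_force: [0.5, 0.1, 0.4]
opening: 0.0362
time: 6.85
tool_pos: [0.5909, 0.2824, 0.1552]
tool_rot: [-3.14, -0.006, -0.0]
contact_force: [-0.0, -0.0, -1.0]
opening: 0.0002
```

```bash
python3 - <<'E'
from h import *
c=read_camera("scene");t=read_camera("top")
i=np.hstack([cv2.resize(c["img"][100:260,180:380],None,fx=2,fy=2),cv2.resize(t["img"][80:240,220:420],None,fx=2,fy=2)])
cv2.imwrite("pics/p5.png",i);print(lid(c,(.59,.284),.067),[ (r["at"],r["conf"]) for r in place_of("scene","can_a")])
E
```

```text
(array([0.6162, 0.2883]), array([178.7, 254.2]), array([232, 157,  45,  42, 960], dtype=int32)) [([171.4, 327.1], 0.71), ([201.8, 262.0], 0.68), ([187.8, 386.5], 0.61), ([227.3, 338.5], 0.49)]
```

View pics/p5.png

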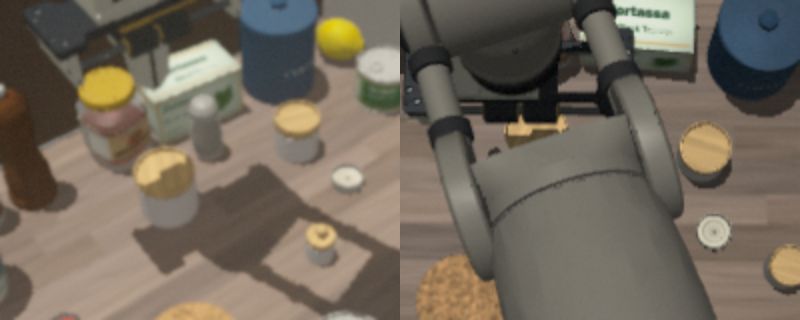

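```bash
python3 - <<'E'
from h import *
s=observe();print(s["tool_pos"],s["qpos"])
o=[]
for n,(r,k) in(("scene",(80,190)),("top",(90,230))):
    c=read_camera(n);i=cv2.resize(c["img"][r:r+120,k:k+100],None,fx=4,fy=4)
    for dz in(0,.02,.04,.066):
        p=proj(c,s["tool_pos"]+[0,0,dz]);print(n,dz,p)
        cv2.circle(i,tuple(np.int32((p[::-1]-[k,r]+.5)*4)),3,(0,0,255),1)
    o.append(i)
cv2.imwrite("pics/p6.png",np.hstack(o))
E
```

```text
[0.58869839 0.28152137 0.15067481] [ 3.28770360e-01  6.08203929e-01  1.18912662e+00 -1.02066992e-04
  1.34603231e+00  1.89981590e+00]
scene 0 [157.47974581 258.67627768]
scene 0.02 [150.35818574 257.50738242]
scene 0.04 [142.94731129 256.29237448]
scene 0.066 [132.8519517  254.63950792]
top 0 [136.50096168 285.27467642]
top 0.02 [133.92303993 284.52918819]
top 0.04 [131.2347317  283.75200586]
top 0.066 [127.56303548 282.69090537]
```

View pics/p6.png

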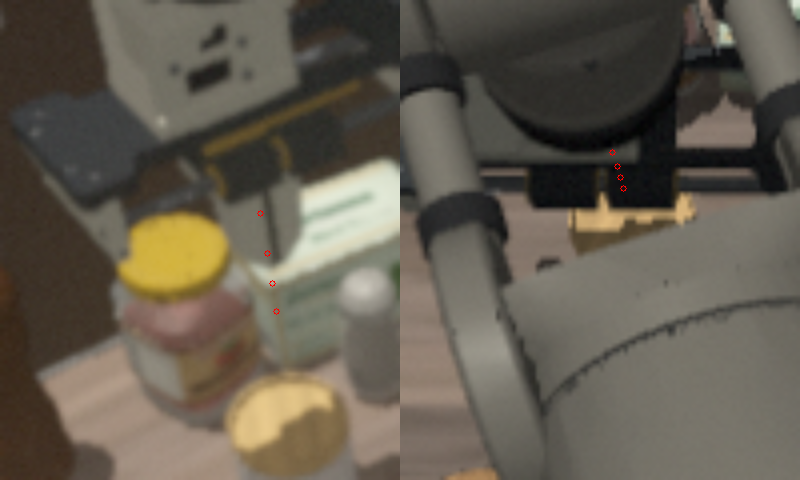

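The scene view puts the fingertips at px ~(257,145) instead of the predicted (259,157), about 30 mm high, or an equivalent shift in x. I'll settle it by touching the closed fingers gently down on the lid, whose height is known (0.062).

```bash
python3 -m inch '[[[0,0,40,0],[0,0,40,0],[0,0,20,0],[0,0,10,0],[0,0,4,0],[0,0,0,0]]]'
python3 -m inch '[[[0,0,2,0],[0,0,2,0],[0,0,0,0]]]'
python3 -m inch '[[[0,0,2,0],[0,0,2,0],[0,0,0,0]]]'
```

```text
time: 7.85
tool_pos: [0.5897, 0.2819, 0.0381]
tool_rot: [-3.141, -0.001, -0.0]
contact_force: [0.9, -0.1, -0.1]
opening: 0.0003
time: 8.22
tool_pos: [0.5893, 0.2818, 0.0337]
tool_rot: [3.142, -0.0, -0.0]
contact_force: [0.4, 0.2, 0.5]
opening: 0.0004
time: 8.6
tool_pos: [0.5891, 0.2817, 0.0294]
tool_rot: [3.141, 0.001, -0.0]
contact_force: [-0.4, -0.9, -0.4]
opening: 0.0006
```

```bash
python3 - <<'E'
from h import *
s=observe();print(s["tool_pos"],s["contact_force"])
o=[]
for n,(r,k) in(("scene",(110,210)),("top",(90,230))):
    c=read_camera(n);i=cv2.resize(c["img"][r:r+120,k:k+100],None,fx=4,fy=4,interpolation=cv2.INTER_CUBIC)
    o.append(i)
cv2.imwrite("pics/p7.png",np.hstack(o))
E
```

```text
[0.58914501 0.2816633  0.02937221] [-0.35096951 -0.85052444 -0.41212744]
```

View pics/p7.png

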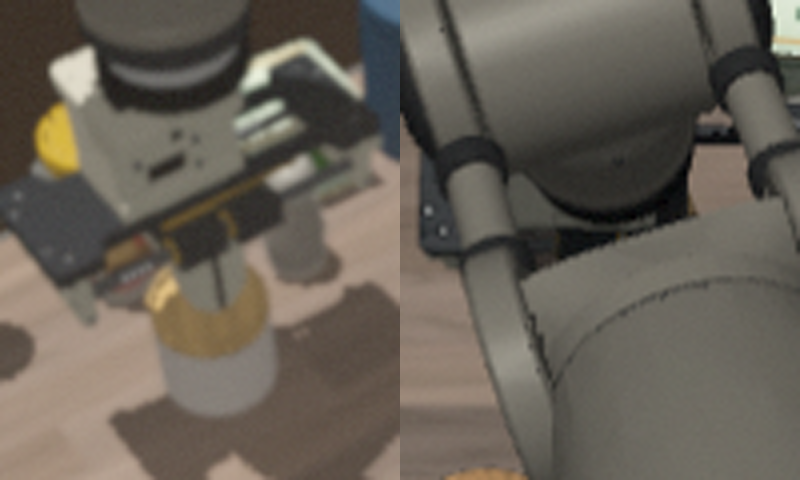

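The closed fingertips sit over the middle of the lid (px ~(265,186)), so xy is right and the z reading is about 32 mm low. I'll probe down to contact.

```bash
python3 -m inch '[[[0,0,1.5,0],[0,0,1.5,0],[0,0,0,0]]]'
python3 -m inch '[[[0,0,1.5,0],[0,0,0,0]]]'
python3 -m inch '[[[0,0,1.5,0],[0,0,0,0]]]'
```

```text
time: 9.07
tool_pos: [0.5892, 0.2817, 0.0265]
tool_rot: [3.141, 0.0, -0.0]
contact_force: [-0.5, 0.3, 0.6]
opening: 0.0006
time: 9.32
tool_pos: [0.5892, 0.2817, 0.025]
tool_rot: [3.141, 0.0, -0.0]
contact_force: [0.5, -0.2, 0.2]
opening: 0.0005
time: 9.57
tool_pos: [0.5892, 0.2817, 0.0235]
tool_rot: [3.141, 0.0, -0.0]
contact_force: [0.8, 0.4, -0.2]
opening: 0.0006
```

```bash
for i in 1; do python3 -m inch '[[[0,0,1.5,0],[0,0,0,0]]]'; done
python3 -m inch '[[[0,0,1.5,0],[0,0,0,0]]]'
python3 -m inch '[[[0,0,1.5,0],[0,0,0,0]]]'
python3 -m inch '[[[0,0,1.5,0],[0,0,0,0]]]'
```

```text
time: 9.82
tool_pos: [0.5894, 0.2818, 0.0232]
tool_rot: [-3.142, -0.001, -0.0]
contact_force: [-3.2, -0.8, 6.5]
opening: 0.0005
time: 10.07
tool_pos: [0.5895, 0.2818, 0.0232]
tool_rot: [-3.141, -0.001, -0.0]
contact_force: [-6.1, -1.7, 14.1]
opening: 0.0005
time: 10.32
tool_pos: [0.5896, 0.2818, 0.0231]
tool_rot: [-3.141, -0.002, 0.0]
contact_force: [-8.9, -4.0, 23.1]
opening: 0.0004
time: 10.58
tool_pos: [0.5897, 0.2818, 0.023]
tool_rot: [-3.141, -0.003, 0.0]
contact_force: [-12.0, -6.0, 30.5]
opening: 0.0004
```

```bash
python3 -m inch '[[[0,0,-6,0],[0,0,-15,0],[0,0,-15,0],[0,0,0,0],[0,0,0,0],[0,0,0,0],[0,0,0,0],[0,0,0,0]]]' -1
python3 -m inch '[[[0,-2,0,0],[0,0,0,0]]]'
```

```text
time: 11.58
tool_pos: [0.5892, 0.2817, 0.0534]
tool_rot: [3.141, 0.0, -0.0]
contact_force: [-0.1, 0.2, 0.2]
opening: 0.0758
time: 11.82
tool_pos: [0.5893, 0.2839, 0.0537]
tool_rot: [3.142, -0.0, -0.0]
contact_force: [0.5, -0.7, 0.4]
opening: 0.0913
```

```bash
python3 -m inch '[[[0,0,15,0],[0,0,10,0],[0,0,10,0],[0,0,8,0],[0,0,8,0],[0,0,7,0],[0,0,0,0]]]'
python3 -m inch '[[[0,0,0,0],[0,0,0,0],[0,0,0,0],[0,0,0,0],[0,0,0,0]]]' 1 20
```

```text
time: 12.7
tool_pos: [0.5889, 0.2836, -0.005]
tool_rot: [3.141, 0.001, -0.0]
contact_force: [0.1, 0.3, -0.0]
opening: 0.0918
time: 13.32
tool_pos: [0.5895, 0.2838, -0.004]
tool_rot: [3.142, -0.001, -0.0]
contact_force: [-0.4, -0.5, 3.3]
opening: 0.0679
```

```bash
python3 -m inch '[[[0,0,-5,0],[0,0,-25,0],[0,0,-30,0],[0,0,-30,0],[0,0,-10,0],[0,0,0,0]]]'
python3 -m inch '[[[-22,-10,0,0],[-22,-10,0,0],[-22,-10,0,0],[-22,-10,0,0],[0,0,0,-0.15],[0,0,0,-0.15],[0,0,0,-0.15],[0,0,0,-0.15],[0,0,0,-0.15],[0,0,0,-0.15]]]'
python3 -m inch '[[[0,0,0,-0.15],[0,0,0,-0.15],[0,0,0,-0.15],[0,0,0,-0.15],[0,0,0,-0.071],[10,-22,0,0],[10,-22,0,0],[10,-22,0,0],[10,-22,0,0],[0,0,0,0]]]'
```

```text
time: 14.08
tool_pos: [0.5893, 0.2838, 0.0956]
tool_rot: [-3.142, -0.0, -0.0]
contact_force: [-0.3, -0.7, -1.9]
opening: 0.0677
time: 15.32
tool_pos: [0.5003, 0.3233, 0.0937]
tool_rot: [-3.14, 0.003, 0.905]
contact_force: [-0.0, -0.0, -1.6]
opening: 0.0682
time: 16.58
tool_pos: [0.4112, 0.3647, 0.0958]
tool_rot: [-3.141, 0.0, 1.573]
contact_force: [0.5, 0.5, -2.5]
opening: 0.0678
```

```bash
python3 -m inch '[[[0,2,20,0],[0,0,25,0],[0,0,20,0],[0,0,15,0],[0,0,7,0],[0,0,3,0],[0,0,0,0]]]'
python3 - <<'E'
from h import *
s=observe();print(s["tool_pos"],s["contact_force"])
for n in("scene","top"):
    c=read_camera(n)
    print(n,lid(c,(.413,.365),.079))
    if n=="scene":cv2.imwrite("pics/p8.png",cv2.resize(c["img"][200:320,200:360],None,fx=4,fy=4))
E
```

```text
time: 17.45
tool_pos: [0.4156, 0.3639, 0.006]
tool_rot: [3.141, -0.0, 1.571]
contact_force: [0.5, 0.1, -1.3]
opening: 0.068
[0.41562016 0.36394218 0.00601206] [ 0.54050317  0.14091415 -1.34319824]
scene (array([0.3749, 0.3939]), array([277.4, 271.6]), array([251, 252,  50,  45, 669], dtype=int32))
top (array([0.4271, 0.3138]), array([222.4, 270.8]), array([267, 215,   8,  16,  45], dtype=int32))
```

View pics/p8.png

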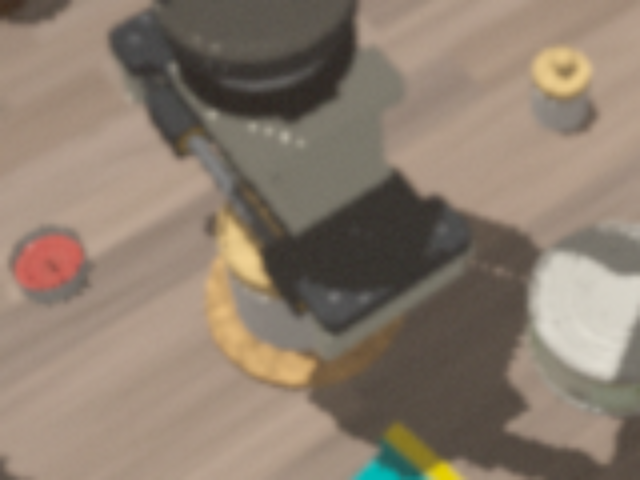

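The can is upright over the mat, about centred (crop ~(265,280) → px (266,270)). I'll lower it and release.

```bash
python3 -m inch '[[[0,0,1,0],[0,0,1,0],[0,0,1,0],[0,0,0,0]]]'
python3 -m inch '[[[0,0,0,0],[0,0,0,0],[0,0,0,0],[0,0,0,0]]]' -1
python3 -m inch '[[[0,0,-20,0],[0,0,-30,0],[0,0,-40,0],[0,0,-40,0],[0,0,-20,0],[0,0,0,0]]]'
```

```text
time: 18.05
tool_pos: [0.4155, 0.3639, 0.004]
tool_rot: [3.141, -0.0, 1.571]
contact_force: [-3.0, -1.8, 8.8]
opening: 0.068
time: 18.55
tool_pos: [0.4153, 0.3638, 0.0025]
tool_rot: [-3.141, 0.0, 1.571]
contact_force: [0.1, 0.3, -0.5]
opening: 0.0915
time: 19.3
tool_pos: [0.4161, 0.3643, 0.1541]
tool_rot: [3.139, -0.002, 1.571]
contact_force: [-0.1, 0.7, -1.1]
opening: 0.0918
```

```bash
python3 -m inch '[[[-43,26.6,0,0],[-43,26.6,0,0],[-43,26.6,0,0],[-43,26.6,0,0],[-43,26.6,0,0],[-44,26.6,0,0],[0,0,0,0.157],[0,0,0,0.157],[0,0,0,0.157],[0,0,0,0.157]]]'
python3 -m inch '[[[0,0,0,0.157],[0,0,0,0.157],[0,0,0,0.157],[0,0,0,0.157],[0,0,0,0.157],[0,0,0,0.158],[0,0,30,0],[0,0,30,0],[0,0,20,0],[0,0,0,0]]]'
python3 - <<'E'
from h import *
for n in("scene","top"):
    c=read_camera(n); im=c["img"]
    print(n,"a",lid(c,(.4155,.364),.075),"b",lid(c,(.575,.105),.057))
    if n=="scene":a=cv2.resize(im[220:320,210:340],None,fx=3,fy=3)
    else:b=cv2.resize(im[180:280,190:320],None,fx=3,fy=3)
cv2.imwrite("pics/p9.png",np.hstack([a,b]))
E
```

```text
time: 20.55
tool_pos: [0.5741, 0.1046, 0.1507]
tool_rot: [-3.139, 0.002, 0.937]
contact_force: [0.5, 0.4, 0.8]
opening: 0.0918
time: 21.8
tool_pos: [0.5728, 0.1046, 0.0697]
tool_rot: [3.141, 0.006, -0.0]
contact_force: [1.0, 0.1, 1.2]
opening: 0.0919
scene a (array([0.3857, 0.3794]), array([270. , 275.2]), array([ 251,  242,   51,   55, 1687], dtype=int32)) b (array([0.5736, 0.107 ]), array([158.9, 328.2]), array([317, 150,  23,  19, 348], dtype=int32))
top a (array([0.4108, 0.354 ]), array([230.4, 251.3]), array([ 228,  207,   48,   48, 1684], dtype=int32)) b (array([0.4277, 0.186 ]), array([223.1, 333.3]), array([326, 216,  15,  15, 178], dtype=int32))
```

View pics/p9.png

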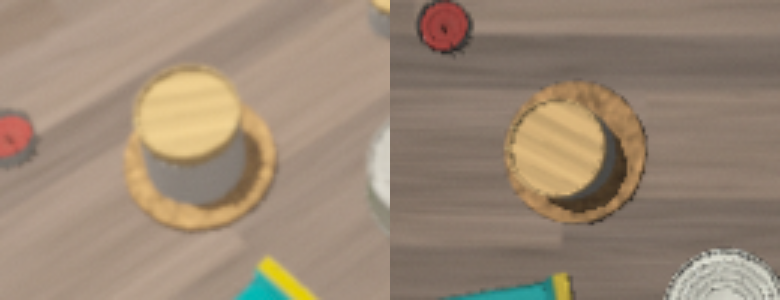

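Can_a stands upright on the mat: lid centre at px (245.5,229) in top and (272,257) in scene.

```bash
python3 - <<'E'
from h import *
for n,at,z in(("top",(228.8,245),.075),("scene",(256.2,272),.075)):
    c=read_camera(n);print(n,at_z(c,at,z)[:2])
    # lid is brighter than the cork
    hsv=cv2.cvtColor(c["img"],cv2.COLOR_BGR2HSV);r,k=map(int,at)
    print("cork/lid V,S:",hsv[r,k],hsv[r+ (22 if n=="top" else 35),k])
    g=cv2.resize(c["img"][r-30:r+30,k-30:k+30],None,fx=4,fy=4,interpolation=cv2.INTER_CUBIC)
    R=c["fx"]*.034/np.linalg.norm(c["eye"]-np.array([.414,.364,.075]))*4
    h=cv2.HoughCircles(cv2.cvtColor(g,cv2.COLOR_BGR2GRAY),cv2.HOUGH_GRADIENT,1,20,param1=80,param2=15,minRadius=int(R*.9),maxRadius=int(R*1.1))
    for x,y,q in h[0][:2]: 
        p=(y/4-.375+r-30,x/4-.375+k-30);print("hough",p,q/4,R/4,at_z(c,p,z)[:2])
E
```

```text
top [0.41406483 0.36698473]
cork/lid V,S: [ 18 107 207] [ 16 124 175]
hough (np.float32(229.0), np.float32(246.25)) 15.375 16.42623377803463 [0.41367119 0.36440767]
scene [0.41435054 0.36819018]
cork/lid V,S: [ 20  99 232] [ 18 117 210]
hough (np.float32(253.0), np.float32(271.0)) 19.1 17.508161990275866 [0.42150438 0.36589199]
```

```bash
python3 -m inch '[[[2,0,20,0],[0,0,20,0],[0,0,15,0],[0,0,10,0],[0,0,8,0],[0,0,7,0],[0,0,0,0]]]'
```

```text
time: 22.88
tool_pos: [0.5767, 0.1047, -0.0077]
tool_rot: [3.141, 0.001, -0.0]
contact_force: [-0.4, -0.9, 0.2]
opening: 0.0916
```

```bash
python3 -m inch '[[[-1.5,0,3,0],[0,0,0,0],[0,0,0,0],[0,0,0,0],[0,0,0,0],[0,0,0,0],[0,0,0,0]]]' 1 20
python3 -m inch '[[[0,0,-5,0],[0,0,-25,0],[0,0,-40,0],[0,0,-40,0],[0,0,-40,0],[0,0,-20,0],[0,0,0,0]]]'
```

```text
time: 23.75
tool_pos: [0.5756, 0.1047, -0.0101]
tool_rot: [3.141, -0.0, -0.0]
contact_force: [-0.3, 0.4, 2.3]
opening: 0.0555
time: 24.62
tool_pos: [0.5762, 0.1049, 0.1613]
tool_rot: [-3.141, -0.003, -0.0]
contact_force: [-0.1, 0.3, -0.7]
opening: 0.0551
```

```bash
python3 -m inch '[[[0,0,0,-0.157],[0,0,0,-0.157],[0,0,0,-0.157],[0,0,0,-0.157],[0,0,0,-0.157],[0,0,0,-0.157],[0,0,0,-0.157],[0,0,0,-0.157],[0,0,0,-0.157],[0,0,0,-0.158]]]'
python3 -m inch '[[[43,-27,0,0],[43,-27,0,0],[43,-27,0,0],[43,-27,0,0],[43,-27,0,0],[43,-26,0,0],[0,0,20,0],[0,0,20,0],[0,0,20,0],[0,0,0,0]]]'
```

```text
time: 25.88
tool_pos: [0.5744, 0.1048, 0.1577]
tool_rot: [-3.138, 0.0, 1.576]
contact_force: [0.1, -0.8, -1.2]
opening: 0.0554
time: 27.12
tool_pos: [0.4126, 0.3616, 0.0969]
tool_rot: [-3.136, 0.003, 1.571]
contact_force: [0.7, 0.6, -0.8]
opening: 0.056
```

```bash
python3 - <<'E'
from h import *
s=observe();print(s["tool_pos"],s["tool_rot"])
o=[]
for n,(r,k) in(("scene",(190,210)),("top",(180,190))):
    c=read_camera(n);i=cv2.resize(c["img"][r:r+120,k:k+100],None,fx=4,fy=4,interpolation=cv2.INTER_CUBIC)
    for (P,rad,z) in(((.415,.3655),.034,.075),((.415,.365),.028,s["tool_pos"][2]+.0105)):
        q=np.array([proj(c,[P[0]+rad*np.cos(a),P[1]+rad*np.sin(a),z]) for a in np.linspace(0,6.28,40)])
        cv2.polylines(i,[np.int32((q[:,::-1]-[k,r]+.5)*4)],True,(0,0,255),1)
    o.append(i)
cv2.imwrite("pics/p10.png",np.hstack(o))
E
```

```text
[0.41259042 0.36162982 0.09694699] [-3.13649451  0.00339628  1.57088001]
```

View pics/p10.png

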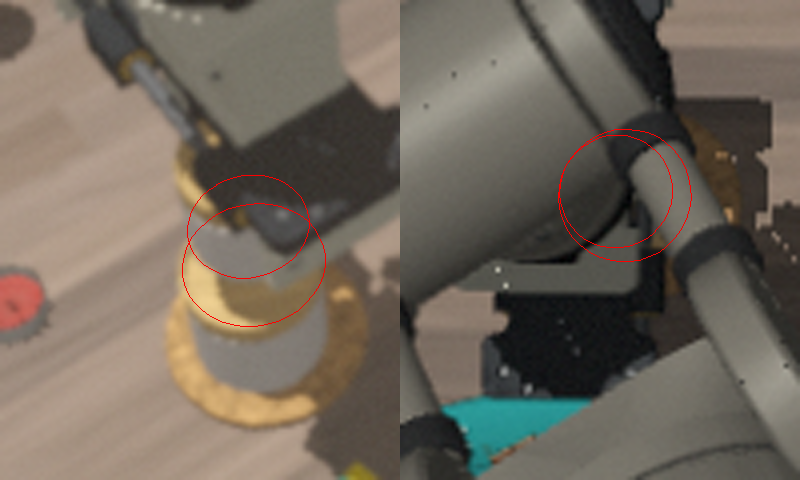

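Overlays for a's lip and b's foot both match the picture. A small correction, then down.

```bash
python3 -m inch '[[[0,0,0,0],[0,0,0,0]]]'
```

```text
time: 27.48
tool_pos: [0.4148, 0.3629, 0.1003]
tool_rot: [3.141, -0.001, 1.571]
contact_force: [0.1, 0.5, -0.7]
opening: 0.0558
```

```bash
python3 -m inch '[[[3,0,10,0],[0,0,10,0],[0,0,8,0],[0,0,4,0],[0,0,2,0],[0,0,2,0],[0,0,0,0],[0,0,0,0]]]'
python3 -m inch '[[[0,0,1.5,0],[0,0,1.5,0],[0,0,0,0]]]'
```

```text
time: 28.48
tool_pos: [0.4146, 0.3658, 0.0639]
tool_rot: [3.141, -0.0, 1.571]
contact_force: [0.4, -0.6, -1.7]
opening: 0.0554
time: 28.85
tool_pos: [0.4144, 0.3657, 0.0605]
tool_rot: [-3.141, 0.0, 1.571]
contact_force: [-0.1, -1.3, -1.6]
opening: 0.0557
```

```bash
python3 -m inch '[[[0,0,1.2,0],[0,0,0,0],[0,0,0,0]]]'
```

```text
time: 29.22
tool_pos: [0.4146, 0.3658, 0.0599]
tool_rot: [3.141, -0.0, 1.571]
contact_force: [-1.4, -1.5, 4.3]
opening: 0.0558
```

```bash
python3 -m inch '[[[0,0,0,0],[0,0,0,0],[0,0,0,0],[0,0,0,0],[0,0,0,0],[0,0,-20,0],[0,0,-30,0],[0,0,-30,0],[0,0,-15,0],[0,0,0,0]]]' -1
python3 -m inch '[[[-44,4.5,0,0],[-44,4.5,0,0],[-44,4.5,0,0],[-44,4.5,0,0],[-44,4.5,0,0],[-44,4.5,0,0],[-44,4.5,0,0],[-42,4.5,0,0],[0,0,0,0],[0,0,0,0]]]'
python3 - <<'E'
from h import *
for n in("scene","top"):
    c=read_camera(n); im=c["img"]
    print(n,"b",lid(c,(.415,.366),.127),"c",lid(c,(.4505,.016),.049),"d",lid(c,(.428,.1875),.04))
    if n=="scene":a=cv2.resize(im[200:310,210:340],None,fx=3,fy=3)
    else:b=cv2.resize(im[170:280,190:320],None,fx=3,fy=3)
cv2.imwrite("pics/p11.png",np.hstack([a,b]))
E
```

```text
time: 30.48
tool_pos: [0.4148, 0.366, 0.155]
tool_rot: [3.14, -0.001, 1.571]
contact_force: [0.4, -0.0, 0.3]
opening: 0.092
time: 31.72
tool_pos: [0.4498, 0.0163, 0.1536]
tool_rot: [-3.14, -0.001, 1.57]
contact_force: [0.1, -0.0, -0.2]
opening: 0.0918
scene b (array([0.368 , 0.3877]), array([264.9, 274.1]), array([ 251,  230,   51,   67, 1665], dtype=int32)) c (array([0.449 , 0.0177]), array([174.9, 390.2]), array([380, 167,  21,  17, 249], dtype=int32)) d (array([0.4271, 0.1889]), array([217.8, 339.9]), array([333, 212,  15,  13, 151], dtype=int32))
top b (array([0.4082, 0.3474]), array([230.3, 250.9]), array([ 226,  207,   50,   48, 1630], dtype=int32)) c (array([0.451 , 0.0178]), array([212.5, 412.6]), array([404, 203,  17,  20, 272], dtype=int32)) d (array([0.4289, 0.1853]), array([223.1, 333.4]), array([327, 216,  14,  15, 175], dtype=int32))
```

View pics/p11.png

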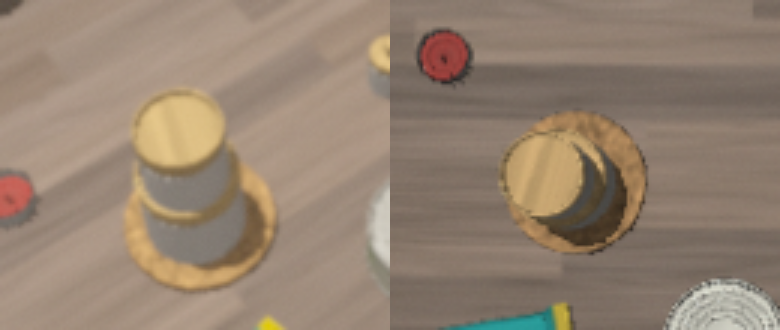

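Can_b is seated inside a's lip and upright. Next is c: gripper above it, descend.

```bash
python3 - <<'E'
from h import *
for n,at in(("top",(227.5,240.8)),("scene",(242,269))):
    c=read_camera(n);print(n,at_z(c,at,.127)[:2])
E
python3 -m inch '[[[0,0,40,0],[0,0,40,0],[0,0,25,0],[0,0,15,0],[0,0,12,0],[0,0,12,0],[0,0,10,0],[0,0,10,0],[0,0,8,0],[0,0,0,0]]]'
python3 -m inch '[[[0,0,0,0],[0,0,0,0],[0,0,0,0],[0,0,0,0],[0,0,0,0],[0,0,0,0],[0,0,0,0]]]' 1 18
```

```text
top [0.4134726  0.36721151]
scene [0.41300028 0.36968227]
time: 33.17
tool_pos: [0.45, 0.0158, -0.018]
tool_rot: [-3.14, -0.0, 1.571]
contact_force: [0.5, 0.7, 0.1]
opening: 0.0916
time: 34.05
tool_pos: [0.4507, 0.0157, -0.0174]
tool_rot: [3.141, 0.0, 1.571]
contact_force: [0.4, 0.1, 1.0]
opening: 0.044
```

```bash
python3 -m inch '[[[0,0,-5,0],[0,0,-25,0],[0,0,-40,0],[0,0,-40,0],[0,0,-40,0],[0,0,-40,0],[0,0,0,0]]]'
python3 -m inch '[[[44,-4.5,0,0],[44,-4.5,0,0],[44,-4.5,0,0],[44,-4.5,0,0],[44,-4.5,0,0],[44,-4.5,0,0],[44,-4.5,0,0],[42,-4.5,0,0],[0,0,0,0],[0,0,0,0]]]'
python3 - <<'E'
from h import *
s=observe();print(s["tool_pos"],s["tool_rot"])
c=read_camera("scene");r,k=170,210;i=cv2.resize(c["img"][r:r+130,k:k+130],None,fx=4,fy=4,interpolation=cv2.INTER_CUBIC)
for (P,rad,z) in(((.4148,.366),.028,.127),(s["tool_pos"],.022,s["tool_pos"][2]+.0175)):
        q=np.array([proj(c,[P[0]+rad*np.cos(a),P[1]+rad*np.sin(a),z]) for a in np.linspace(0,6.28,40)])
        cv2.polylines(i,[np.int32((q[:,::-1]-[k,r]+.5)*4)],True,(0,0,255),1)
cv2.imwrite("pics/p12.png",i)
E
```

```text
time: 34.92
tool_pos: [0.452, 0.0156, 0.1753]
tool_rot: [3.136, 0.001, 1.571]
contact_force: [-0.5, 0.2, -1.2]
opening: 0.0441
time: 36.17
tool_pos: [0.4137, 0.3649, 0.1712]
tool_rot: [-3.139, 0.002, 1.571]
contact_force: [0.4, -0.2, -1.2]
opening: 0.0442
[0.41373426 0.36488481 0.17116618] [-3.13949425e+00  2.03971840e-03  1.57120742e+00]
```

View pics/p12.png

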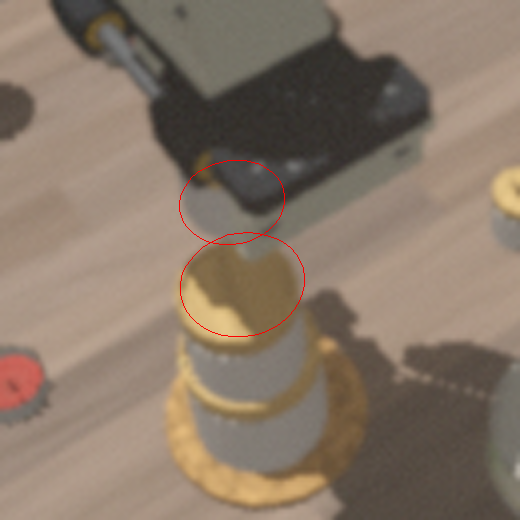

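Can_c's foot and b's lip both sit within about 2 mm of the overlays (crop (230,202) and (240,285)). Lowering.

```bash
python3 -m inch '[[[1,0,15,0],[0,0,15,0],[0,0,12,0],[0,0,8,0],[0,0,5,0],[0,0,4,0],[0,0,2,0],[0,0,0,0],[0,0,0,0]]]'
python3 -m inch '[[[0,0,1.5,0],[0,0,1.5,0],[0,0,0,0]]]'
```

```text
time: 37.35
tool_pos: [0.4146, 0.3669, 0.1117]
tool_rot: [3.141, -0.0, 1.571]
contact_force: [-0.1, 0.3, -1.5]
opening: 0.0443
time: 37.72
tool_pos: [0.4147, 0.3671, 0.1091]
tool_rot: [3.141, -0.001, 1.571]
contact_force: [-1.1, 0.7, 3.8]
opening: 0.0444
```

Contact came at 0.1091, which puts the foot on top of b's lip (lip top ↔ 0.1095) instead of inside it. I'll back off a little and look closely.

```bash
python3 -m inch '[[[0,0,-4,0],[0,0,-4,0],[0,0,0,0],[0,0,0,0]]]'
python3 - <<'E'
from h import *
s=observe();print(s["tool_pos"],s["tool_rot"])
c=read_camera("scene");im=c["img"].astype(float)
for _ in range(7): im+=read_camera("scene")["img"]
im=np.uint8(im/8)
r,k=215,240;i=cv2.resize(im[r:r+60,k:k+60],None,fx=10,fy=10,interpolation=cv2.INTER_CUBIC)
for (P,rad,z,col) in(((.4148,.366),.028,.127,(0,0,255)),(s["tool_pos"],.022,s["tool_pos"][2]+.0175,(255,0,0))):
        q=np.array([proj(c,[P[0]+rad*np.cos(a),P[1]+rad*np.sin(a),z]) for a in np.linspace(0,6.28,60)])
        cv2.polylines(i,[np.int32((q[:,::-1]-[k,r]+.5)*10)],True,col,1)
for d in((.001,0),(0,.001)): print(10*(proj(c,[.4148+d[0],.366+d[1],.127])-proj(c,[.4148,.366,.127])))
cv2.imwrite("pics/p13.png",i)
E
```

```text
time: 38.22
tool_pos: [0.4143, 0.3667, 0.1163]
tool_rot: [-3.141, 0.0, 1.571]
contact_force: [-0.5, 0.1, -0.2]
opening: 0.0437
[0.41432695 0.36668435 0.11631359] [-3.14133123e+00  2.98529173e-04  1.57081065e+00]
[-3.71577856 -2.97716169]
[ 2.79290128 -4.70099358]
```

View pics/p13.png

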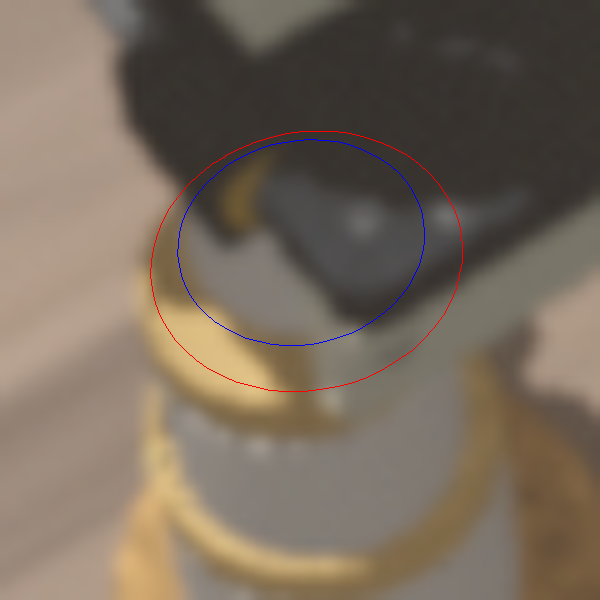

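The close-up shows c's foot (left edge at crop col 190) about 4 mm short of b's centre in +y, with b's rim (left edge at col 142) further left. Shift +4 mm along tool x.

```bash
python3 -m inch '[[[4,0,0,0],[0,0,0,0],[0,0,3,0],[0,0,2,0],[0,0,1.5,0],[0,0,0,0]]]'
python3 -m inch '[[[0,0,1.5,0],[0,0,1,0],[0,0,0,0]]]'
```

```text
time: 39.38
tool_pos: [0.4143, 0.3707, 0.1098]
tool_rot: [-3.141, 0.0, 1.571]
contact_force: [0.1, -0.2, -1.9]
opening: 0.044
time: 39.75
tool_pos: [0.4144, 0.3707, 0.1074]
tool_rot: [-3.142, 0.0, 1.571]
contact_force: [-0.4, -0.2, -1.0]
opening: 0.0441
```

Past the lip with no contact. Continue down.

```bash
python3 -m inch '[[[0,0,1.5,0],[0,0,1,0],[0,0,0,0],[0,0,0,0]]]'
```

```text
time: 40.25
tool_pos: [0.4145, 0.3708, 0.105]
tool_rot: [3.142, 0.0, 1.571]
contact_force: [-0.6, 0.5, -1.2]
opening: 0.0439
```

```bash
python3 -m inch '[[[0,0,1,0],[0,0,0,0],[0,0,0,0]]]'
```

```text
time: 40.62
tool_pos: [0.4146, 0.3709, 0.1046]
tool_rot: [3.141, -0.0, 1.571]
contact_force: [-1.8, -0.5, 6.1]
opening: 0.044
```

```bash
python3 -m inch '[[[0,0,0,0],[0,0,0,0],[0,0,0,0],[0,0,0,0],[0,0,0,0],[0,0,0,0],[0,0,-20,0],[0,0,-30,0],[0,0,-35,0],[0,0,0,0]]]' -1
python3 -m inch '[[[-37,2.7,0,0],[-37,2.7,0,0],[-37,2.7,0,0],[-37,2.7,0,0],[-37,2.7,0,0],[0,0,40,0],[0,0,40,0],[0,0,0,0]]]'
python3 - <<'E'
from h import *
print(observe()["tool_pos"])
for n in("scene","top"):
    c=read_camera(n); im=c["img"]
    print(n,"d",lid(c,(.428,.1875),.04))
    if n=="scene":a=cv2.resize(im[180:310,210:340],None,fx=3,fy=3)
    else:b=cv2.resize(im[170:300,190:320],None,fx=3,fy=3)
cv2.imwrite("pics/p14.png",np.hstack([a,b]))
E
```

```text
time: 41.88
tool_pos: [0.4158, 0.3717, 0.1919]
tool_rot: [3.137, -0.003, 1.571]
contact_force: [1.7, 0.1, -0.8]
opening: 0.0919
time: 42.88
tool_pos: [0.4253, 0.185, 0.1063]
tool_rot: [-3.134, 0.002, 1.571]
contact_force: [0.5, -0.1, -0.5]
opening: 0.0918
[0.42533196 0.1849688  0.1063229 ]
scene d (array([0.4282, 0.1885]), array([217.4, 339.7]), array([332, 211,  16,  14, 168], dtype=int32))
top d (array([0.4133, 0.3602]), array([230.2, 250.7]), array([ 225,  207,   51,   48, 1589], dtype=int32))
```

View pics/p14.png

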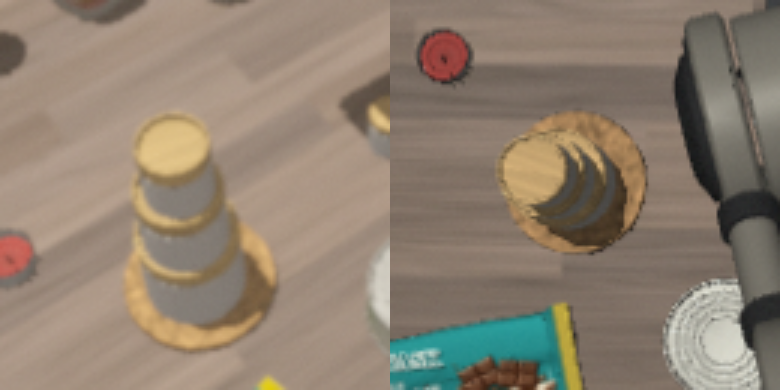

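Three-high tower is straight and seated: c's lid at px (267,228) in scene and (237,227) in top. Now d.

```bash
python3 - <<'E'
from h import *
for n,at in(("top",(226.5,237.4)),("scene",(227.5,267.2))):
    c=read_camera(n);print(n,at_z(c,at,.171)[:2])
E
python3 -m inch '[[[0,0,30,0],[0,0,25,0],[0,0,20,0],[0,0,0,0],[0,0,0,0]]]'
```

```text
top [0.41257837 0.36642018]
scene [0.41262957 0.36837912]
time: 43.7
tool_pos: [0.429, 0.1861, 0.0353]
tool_rot: [3.139, -0.001, 1.571]
contact_force: [0.7, 0.2, 0.4]
opening: 0.092
```

```bash
python3 -m inch '[[[0.5,0,20,0],[0,0,15,0],[0,0,10,0],[0,0,8,0],[0,0,5,0],[0,0,0,0]]]'
python3 -m inch '[[[0,0,0,0],[0,0,0,0],[0,0,0,0],[0,0,0,0],[0,0,0,0],[0,0,0,0],[0,0,0,0],[0,0,0,0]]]' 1 15
```

```text
time: 44.45
tool_pos: [0.4279, 0.1863, -0.0241]
tool_rot: [-3.141, 0.0, 1.571]
contact_force: [0.2, -0.3, 0.5]
opening: 0.0919
time: 45.45
tool_pos: [0.428, 0.1863, -0.024]
tool_rot: [3.141, 0.0, 1.571]
contact_force: [1.8, -1.2, -0.5]
opening: 0.0315
```

```bash
python3 -m inch '[[[0,0,-5,0],[0,0,-25,0],[0,0,-40,0],[0,0,-40,0],[0,0,-40,0],[0,0,-40,0],[0,0,-20,0],[0,0,0,0]]]'
python3 -m inch '[[[36,-2.7,0,0],[36,-2.7,0,0],[36,-2.7,0,0],[36,-2.7,0,0],[36,-2.7,0,0],[0,0,0,0],[0,0,10,0],[0,0,10,0],[0,0,0,0],[0,0,0,0]]]'
```

```text
time: 46.45
tool_pos: [0.4286, 0.1865, 0.1874]
tool_rot: [3.138, -0.001, 1.571]
contact_force: [-0.2, -0.1, -1.0]
opening: 0.0312
time: 47.7
tool_pos: [0.4147, 0.3659, 0.1661]
tool_rot: [3.141, 0.0, 1.57]
contact_force: [0.2, 0.4, -1.3]
opening: 0.032
```

```bash
python3 -m inch '[[[2,0,6,0],[0,0,5,0],[0,0,3,0],[0,0,0,0],[0,0,0,0]]]'
python3 - <<'E'
from h import *
s=observe();print(s["tool_pos"])
c=read_camera("scene");im=c["img"].astype(float)
for _ in range(7): im+=read_camera("scene")["img"]
im=np.uint8(im/8)
r,k=195,240;i=cv2.resize(im[r:r+60,k:k+60],None,fx=10,fy=10,interpolation=cv2.INTER_CUBIC)
t=s["tool_pos"]
for (P,rad,z,col) in((t,.022,.171,(0,0,255)),(t,.016,t[2]+.024,(255,0,0))):
        q=np.array([proj(c,[P[0]+rad*np.cos(a),P[1]+rad*np.sin(a),z]) for a in np.linspace(0,6.28,60)])
        cv2.polylines(i,[np.int32((q[:,::-1]-[k,r]+.5)*10)],True,col,1)
for d in((.001,0),(0,.001)): print(10*(proj(c,[.4148+d[0],.366+d[1],.171])-proj(c,[.4148,.366,.171])))
cv2.imwrite("pics/p15.png",i)
E
```

```text
time: 48.32
tool_pos: [0.4145, 0.3683, 0.1521]
tool_rot: [3.141, -0.0, 1.571]
contact_force: [0.2, -0.3, -1.0]
opening: 0.0317
[0.4144826  0.36832709 0.15206262]
[-3.79889493 -3.11370018]
[ 2.85747306 -4.96629089]
```

View pics/p15.png

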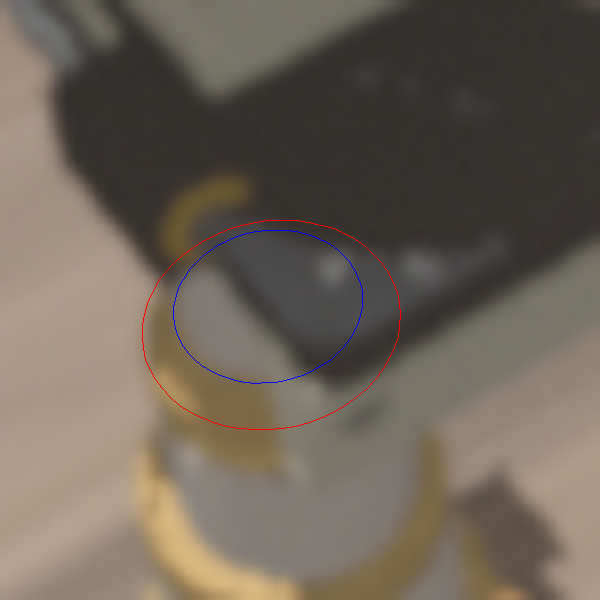

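d's foot (left edge at crop col 170) lines up with the tool, and c's rim (left edge at col 150) sits about 1.5–2 mm toward −y. Shift −1.5 mm and lower.

```bash
python3 -m inch '[[[-1.5,0,0,0],[0,0,2,0],[0,0,2,0],[0,0,1.5,0],[0,0,0,0],[0,0,0,0]]]'
python3 -m inch '[[[0,0,1.5,0],[0,0,0,0],[0,0,0,0]]]'
```

```text
time: 49.48
tool_pos: [0.4144, 0.3668, 0.1465]
tool_rot: [3.142, 0.0, 1.571]
contact_force: [0.2, 0.5, -1.0]
opening: 0.0314
time: 49.85
tool_pos: [0.4144, 0.3668, 0.1449]
tool_rot: [-3.142, 0.0, 1.571]
contact_force: [0.6, 0.6, -1.0]
opening: 0.0315
```

Below the lip top with no contact. Continue.

```bash
python3 -m inch '[[[0,0,1.5,0],[0,0,1,0],[0,0,0,0],[0,0,0,0]]]'
```

```text
time: 50.35
tool_pos: [0.4144, 0.3668, 0.1425]
tool_rot: [3.142, 0.0, 1.571]
contact_force: [-0.8, -0.4, -1.2]
opening: 0.0315
```

```bash
python3 -m inch '[[[0,0,1,0],[0,0,0,0],[0,0,0,0]]]'
```

```text
time: 50.72
tool_pos: [0.4146, 0.3669, 0.142]
tool_rot: [3.141, -0.0, 1.571]
contact_force: [-0.8, -1.8, 5.5]
opening: 0.0316
```

```bash
python3 -m inch '[[[0,0,0,0],[0,0,0,0],[0,0,0,0],[0,0,0,0],[0,0,0,0],[0,0,0,0],[0,0,-20,0],[0,0,-30,0],[0,0,-35,0],[0,0,0,0]]]' -1
python3 -m inch '[[[-40,3,0,0],[-40,3,0,0],[-40,3,0,0],[-40,3,0,0],[-40,3,0,0],[0,0,0,0],[0,0,0,0]]]'
python3 - <<'E'
from h import *
for n in("scene","top"):
    c=read_camera(n); im=c["img"]
    for l in("salt_shaker","tuna_tin","tea_light","tin_half"):
        print(n,l,[(round(r["conf"],2),np.round(at_z(c,r["at"],0)[:2],3)) for r in place_of(n,l)[:2]])
    if n=="scene":a=cv2.resize(im[155:310,210:340],None,fx=3,fy=3)
    else:b=cv2.resize(im[145:300,190:320],None,fx=3,fy=3)
cv2.imwrite("pics/p16.png",np.hstack([a,b]))
E
```

```text
time: 51.98
tool_pos: [0.4157, 0.3677, 0.2294]
tool_rot: [3.137, -0.003, 1.571]
contact_force: [0.6, -0.4, -0.6]
opening: 0.0919
time: 52.85
tool_pos: [0.4292, 0.1671, 0.226]
tool_rot: [-3.141, -0.0, 1.57]
contact_force: [0.2, -0.3, -0.2]
opening: 0.0917
scene salt_shaker [(0.8, array([0.644, 0.195]))]
scene tuna_tin [(0.7, array([0.297, 0.249]))]
scene tea_light [(0.7, array([0.49 , 0.101])), (0.64, array([0.512, 0.456]))]
scene tin_half [(0.93, array([ 0.585, -0.042]))]
top salt_shaker [(0.6, array([0.643, 0.191]))]
top tuna_tin [(0.55, array([0.289, 0.257])), (0.23, array([0.417, 0.362]))]
top tea_light [(0.63, array([0.505, 0.459]))]
top tin_half [(0.71, array([ 0.586, -0.056]))]
```

View pics/p16.png

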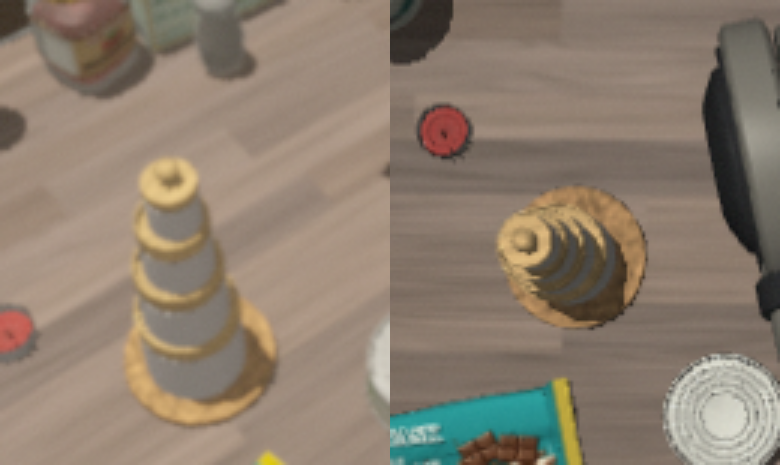

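The full tower stands upright and centred, each foot inside the lip below. d's knob is at px ~(267,214) in scene, the fingers are clear, and the bystanders are in place. Handing in.

```bash
python3 -c "
from cell import *
print(hand_in())"
```

```text
the job is handed in; nothing more can be done
None
```

The four canisters are stacked a, b, c, d on the cork mat, released, and the job was handed in at about 53 s; `hand_in()` gives no verdict.

**Last checks**
- **Seating:** c and d touched down at the predicted tool heights (0.1046 and 0.142). b touched within about 0.5 mm of its predicted height.
- **Position:** the cameras put the centre of a within a few mm of the mat's centre. The last pictures show an upright tower, every foot inside the lip below, and the fingers clear.
- **Bystanders:** all were re-found within about 9 mm of their first estimates, which is roughly the spread of the network's readings. The white tea light was seen only by the scene camera at the end.

**What failed or disagreed**
- **First grasp of a:** it closed on nothing, because the real fingertips are about 39 mm above the reported tool position. I found this by touching the lid with closed fingers, pressing up to about 30 N, and used that offset afterwards.
- **First lowering of c:** it landed on top of b's lip. I raised it, moved it 4 mm after a close look, and it then went in.
- **Cameras:** the two views disagreed with each other by about 2–5 mm in y throughout.

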